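Feed a steel blank up the jig ramp to its set stop

TASK

Lay the long steel blank lengthwise on the flat infeed table of the drilling jig and let go of it, then push it up the ramp and along the raised deck, under the bush plate, until it meets the length stop; press it firmly home there with about 10 newtons for a moment, then back off and leave it resting squarely against the stop. The stop has been set to length and is only lightly locked: feel for it and do not shift it. Leave everything else on the bench where it is.

Things in the scene. Friction and masses are not known exactly. Their poses are not given: they have to be found in the camera images.
- blank_center (a point): Centre of the long steel blank: a plain bar 100 (its x) x 40 (its y) x 24 mm high (its z), about 0.75 kg (15 percent either way), loose on the bench; either end may lead. It is the only bar of this length; lying on a level surface, its centre is 12 mm above it.
- jig: Drilling jig, dark steel, bolted to the bench, 120 wide and 405 mm long: infeed table, ramp, deck, all in line. Origin at bench level under the centre of the infeed table; x runs up the ramp towards the stop, z up. Two side rails, 45 mm apart inside, 10 thick, tops 34 mm above the bench, run from x 75 to 345 mm; two flared entry plates, 28 high, widen to a mouth 78 mm wide inside at x 50 mm.
- infeed (a point): Centre of the infeed table's top surface, 6 mm above the bench; axes as the jig's. The table is flat and open, 120 x 120 mm. The blank is laid here centred, its long side along x, ready to be pushed.
- ramp_foot (a point): Middle of the ramp's lower edge, at jig x 60, 6 mm above the bench; axes as the jig's. The oiled steel ramp rises 12 mm over 85 mm (about 8 degrees).
- deck_edge (a point): Middle of the ramp's upper edge, where the level deck begins: jig x 145, 18 mm above the bench; axes as the jig's. The deck runs on to x 345. The blank tips level as its middle passes this edge.
- bush_plate (a point): Centre of the top of the grey bush plate, a roof over the deck: jig x 267.5, 53 mm above the bench; axes as the jig's. It covers jig x 225 to 310; its underside is 29 mm above the deck. A round bush on it stands up to 65 mm above the bench.
- stop: The length stop itself, on its lock slide; origin on the deck under its contact face, axes as the jig's. A push of about 10 N on the blank's tail, held, seats the blank; the stop then feels 6 to 9 N.
- stop_face (a point): Centre of the stop's contact face, 12 mm above the deck, midway between the rails, under the bush plate, at jig x 255 to 285 mm; axes as the jig's. A steel block 38 wide on a rod; the rod's end knob, far face 92 mm behind the contact face, shows beyond the plate. It slips at 13 N; sliding the oiled blank alone takes 1 to 4 N.
- offcut_center (a point): Bystander, leave in place: short steel offcut, 50 x 40 x 24 mm, same stock as the blank but half as long, lying near it (point: its centre)
- hammer: Bystander, leave in place: hammer lying on the bench, far from the work
- brush: Bystander, leave in place: brush lying on the bench
- oil: Bystander, leave in place: grey oil bottle, 48 mm wide, 85 mm high, standing
- rivets: Bystander, leave in place: small steel bowl, 60 mm wide, 45 mm high
- spanner: Bystander, leave in place: spanner lying on the bench
- tin: Bystander, leave in place: small brass tin, 36 mm wide, 35 mm high, between jig and blank
There are look-alikes about, which are no part of the job. Leave any green or purple look-alike of the part that bears blank_center alone.

How it is judged:
By the outcome, as a careful person would: the job done as asked, in the order asked, and still so for the second after the job is handed in, with the robot touching nothing.
It also fails if it takes over 72 s, if anything falls off the work surface, if the arm or the gripper's body presses on something with over 40 N, if the wrist force passes 120 N, or if a joint passes its speed limit or range.

ROBOT

A 6-joint arm with a two-finger parallel gripper is mounted at the origin on the work surface. World frame = base frame: x ahead of the robot, y to its left, z up, the work surface at z = 0. Lengths are in mm, angles in degrees, forces in N, time in s.
With the tool pointing down it reaches from about 300 to 850 mm from the base axis. Payload 4.2 kg.
Tool frame: the origin (TCP) lies at the very end of the fingers, on their centre line; the grasp point (between the pads) lies 19 mm behind it; z points along the fingers, y is the direction in which the jaws open and shut (so a half turn about z gives the same grasp; the last joint's range is limited). The gripper opens to 91 mm and grips with 3 to 60 N. Pads are 32 mm wide; open, the fingers measure 118 mm over their backs; the gripper's body (76 mm by 178 mm) begins 60 mm behind the grasp point.
Start: joints at [63.312, 18.312, 89.639, -0, 72.044, -1.146], TCP at [247.933, 518.818, 213.976] pointing down, gripper open.
Joint ranges: [-177.97, 177.97], [-48.28, 115.42], [12.27, 149.76], [-77.06, 257.06], [2.81, 150.46], [-146.56, 146.56]. Speed limits (degrees/s): [147.25, 147.25, 180, 180, 180, 180].

INTERFACE

Orientations are given as [roll, pitch, yaw] about the fixed x, y, z axes, in that order (R = Rz(yaw) Ry(pitch) Rx(roll)).
In Python, from workcell import telemetry, grab_frame, job gives the robot as it stands.
- The arm moves only by the tool drive_tool, never from a script. Its argument "moves" is a list of rows, each an object of numbers: "claw": the closure, from -1 (fully open) to 1 (shut); "dx", "dy", "dz": the shift along the tool's x, y, z in units of 20 mm (1.0 is 20 mm); "yaw": the turn about the tool's z in units of 0.15 rad (1.0 is 0.15 rad). In form: [{"claw": .., "dx": .., "dy": .., "dz": .., "yaw": ..}, ...]. A call has 1 to 5 rows; each row shifts and turns the pose as measured when the row begins, along the tool's axes as they then stand; what a row does not reach is not made up. A row lasts 1/8 s, in which the tool goes at most 62.5 mm and 10.7 degrees, less where a joint would pass 70% of its speed; a pose out of reach is approached as far as the arm can. A call with a number of a shift or a turn outside -1 to 1 is refused whole. A call with a gripper value outside its range is refused whole. The fingers move at their own pace and stop on an object; "grip_force" is the grip in N (left out, the last holds). Time passes only in rows, so rows that do not move let the fingers close. It gives the time, the measured TCP pose, the force and the opening at its end, in the units of the state.
- telemetry.state(): the state, without advancing time (a new reading comes with each control period).
- grab_frame(name): name is "scene" or "top" or "wrist"; returns a dict with "color" (420x560x3 uint8, blue, green, red), "vertical_fov" (degrees; the focal length in pixels is half the picture's height over the tangent of half this angle, whatever the lens; pixels are square), "cx", "cy" (the principal point, pixels), "pose" (4x4, takes a point from camera to world coordinates). Camera axes: x right, y down, z forward; pixel columns grow to the right and rows downward; lengths in mm; the calibration is good to about 2 mm. A picture is of the moment at which its call begins. There is no depth.
- job.job_done(): hands the job in, once; it reports no verdict.
The state is a dict: "time_s": time; "qpos": joint angles; "qvel": joint speeds; "effort": joint torques, N m; "ee_pos": TCP position; "ee_rot": TCP orientation; "force": force on the tool from outside, world axes, zero at the start; "torque": the same for the moment, N m; "gripper_width": finger opening in mm.
Only numpy, scipy, OpenCV 4.12 (cv2) and the standard library are available. Lean on these libraries where they do the work, as an engineer would, in place of code of your own. Each camera call takes 0.05 s, during which the arm holds its last target.

## Working session

There is one attempt and no reset: what is moved stays moved. The work goes in short steps, Python scripts to look and compute and a tool call to move; the robot and the scene stay as the last step left them, time stands still between calls to the robot, and variables do not carry over. Pictures are saved under pics/ and viewed, and the job is handed in when it is done.

Besides the shell and the picture viewer there is one more tool, called by a JSON object that holds its "method" and its "body", one argument or row to a line. drive_tool: Moves the arm, as the interface text tells. Its arguments: {"type":"object","properties":{"moves":{"type":"array"},"grip_force":{"type":"number"}},"required":["moves"]}

```bash
mkdir -p pics; ls; cat > h.py <<'E'
import numpy as np,cv2
from workcell import telemetry, grab_frame, job
def get(name,save=None):
    f=grab_frame(name)
    if save: cv2.imwrite('pics/'+save,f['color'])
    return f
def foc(f): return f['color'].shape[0]/2/np.tan(np.radians(f['vertical_fov'])/2)
def px2w(f,u,v,z):
    F=foc(f);d=f['pose'][:3,:3]@np.array([(u-f['cx'])/F,(v-f['cy'])/F,1]);o=f['pose'][:3,3]
    return o+d*(z-o[2])/d[2]
def w2px(f,p):
    q=np.linalg.inv(f['pose'])@np.append(p,1);F=foc(f)
    return np.array([f['cx']+F*q[0]/q[2],f['cy']+F*q[1]/q[2]])
E
python3 - <<'E'
from h import *
import pickle
for n in ['scene','top','wrist']:
    f=get(n,n+'0.png');pickle.dump({k:f[k] for k in f},open(n+'0.pkl','wb'))
    print(n,f['vertical_fov'],f['cx'],f['cy'],np.array(f['pose']).round(2).tolist())
print(telemetry.state())
E
```

```text
pics
scene 55.42932690562453 282.20711844171797 207.8653958804249 [[0.54, 0.5, -0.68, 1147.3], [0.84, -0.34, 0.42, -403.47], [-0.02, -0.8, -0.61, 629.5], [0.0, 0.0, 0.0, 1.0]]
top 55.48983778286418 277.0780030558896 203.87109824498114 [[0.0, -0.98, 0.2, 284.29], [-1.0, -0.01, -0.02, 11.97], [0.02, -0.2, -0.98, 1192.93], [0.0, 0.0, 0.0, 1.0]]
wrist 66.07435180208799 280.1500651043269 209.36427161058592 [[0.43, 0.87, 0.24, 177.63], [0.9, -0.41, -0.12, 552.11], [-0.0, 0.27, -0.96, 384.41], [0.0, 0.0, 0.0, 1.0]]
{'time_s': 0.15, 'qpos': array([ 6.33138151e+01,  1.83420206e+01,  8.96901031e+01, -2.42355043e-03,
        7.20448988e+01, -1.14521676e+00]), 'qvel': array([ 0.05112   , -0.11094445, -0.24151445, -0.08145663,  0.11373171,
       -0.03316987]), 'effort': array([-1.98856918e-05, -4.12775803e+01, -2.32153720e+01,  7.29086227e-02,
        4.33347502e-02, -9.93698222e-05]), 'ee_pos': array([247.74666322, 518.46193134, 213.32719481]), 'ee_rot': array([-1.79922947e+02,  7.64645587e-04,  1.54459781e+02]), 'force': array([0.41954027, 0.07823737, 0.07527438]), 'torque': array([ 0.01400972,  0.01707653, -0.01387248]), 'gripper_width': 91.37020018372688}
```

View pics/scene0.png

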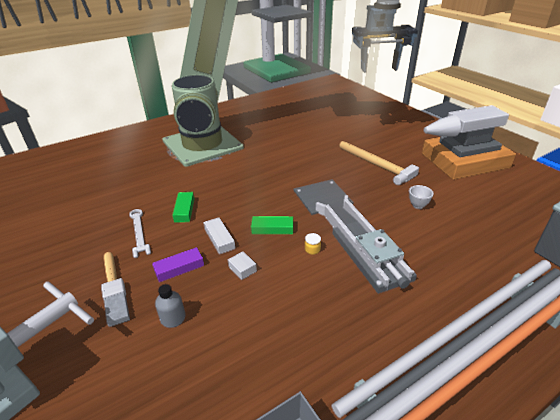

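View pics/top0.png

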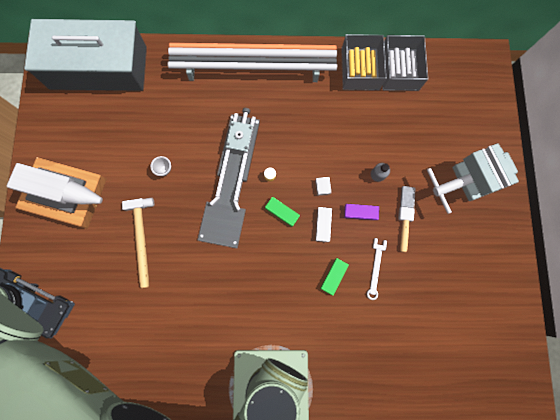

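View pics/wrist0.png

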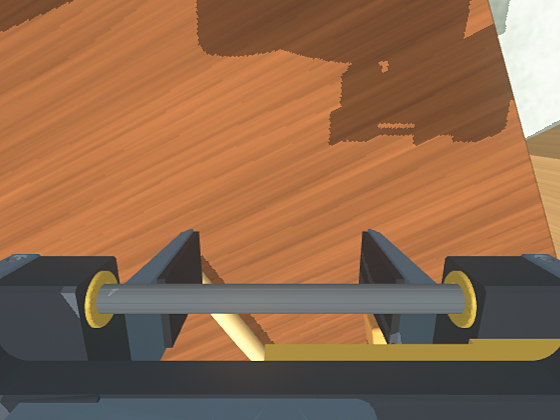

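The top view shows the blank at (324,225), the offcut at (323,186), and the jig running from (221,225) to (240,120), with the tin at (269,174). Next I'll measure these.

```bash
python3 - <<'E'
from h import *
import pickle
f=pickle.load(open('top0.pkl','rb'));im=f['color']
c=im[95:260,190:350];cv2.imwrite('pics/crop.png',cv2.resize(c,None,fx=4.5,fy=3.6,interpolation=cv2.INTER_CUBIC)) if 0 else cv2.imwrite('pics/crop.png',cv2.resize(c[:, :],(580,598),interpolation=cv2.INTER_CUBIC))
g=im.astype(int)
for nm,fn in(('top','top0.pkl'),('scene','scene0.pkl')):
    f=pickle.load(open(fn,'rb'));g=f['color'].astype(int)
    m=((g.min(2)>150)&(g.max(2)-g.min(2)<30)).astype(np.uint8)
    n,l,s,ce=cv2.connectedComponentsWithStats(m)
    for i in range(1,n):
        if s[i,4]>60 and nm=='top' or s[i,4]>200:
            cn=cv2.findContours((l==i).astype(np.uint8),0,1)[0][0]
            print(nm,s[i],ce[i].round(1),cv2.minAreaRect(cn),px2w(f,*ce[i],24).round(0))
E
```

```text
top [  25   19  111   52 5007] [80.4 44.8] ((79.96429443359375, 44.499488830566406), (109.41740417480469, 50.480560302734375), 0.8184555172920227) [1036.  615.   24.]
top [60 40 37  4 95] [77.4 41.6] ((78.0, 41.5), (3.0, 36.0), 90.0) [1047.  625.   24.]
top [ 168   48  169    9 1144] [251.9  51.7] ((251.99688720703125, 51.713191986083984), (168.08477783203125, 6.837496280670166), 0.8425243496894836) [1021.   66.   24.]
top [395  48  11  29 222] [400.1  61.7] ((400.1556701660156, 61.990272521972656), (28.569255828857422, 9.543877601623535), 86.42366790771484) [ 993. -415.   24.]
top [406  48   6  26 107] [408.1  60.6] ((408.1446838378906, 60.52538299560547), (25.29270362854004, 4.061081409454346), 85.91438293457031) [ 997. -442.   24.]
top [389  50   6  28 126] [391.7  62.9] ((391.5, 63.5), (27.0, 5.0), 90.0) [ 988. -387.   24.]
top [411  51   6  26  77] [413.2  63.5] ((413.61175537109375, 63.452938079833984), (25.2331485748291, 3.9115216732025146), 85.60128784179688) [ 987. -458.   24.]
top [168  61 169   9 956] [252.4  65. ] ((251.99969482421875, 65.02143096923828), (168.06855773925
[... 6159 characters left out ...]
, 21.21320343017578), 45.0) [ 584. -164.   24.]
scene [ 332  260  219  157 3111] [435.7 340.7] ((440.8712463378906, 335.9111022949219), (13.92582893371582, 261.9089660644531), 54.61067581176758) [938.  31.  24.]
scene [ 367  277  193  143 3458] [465.5 355.3] ((467.0478515625, 353.2799377441406), (17.961956024169922, 238.7696990966797), 52.52382278442383) [984.  51.  24.]
scene [101 278  27  42 652] [114.3 297.6] ((113.62799072265625, 299.2039794921875), (39.44424057006836, 21.734582901000977), 79.69515228271484) [ 532. -413.   24.]
scene [ 24 282  67  46 861] [ 55.6 307.3] ((59.394596099853516, 314.83056640625), (56.44636917114258, 49.396278381347656), 27.149681091308594) [ 494. -514.   24.]
```

View pics/crop.png

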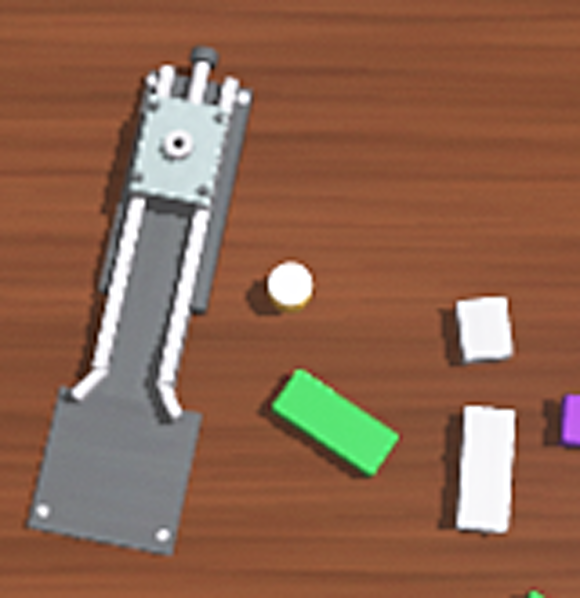

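{"method": "drive_tool", "body": {
  "moves": [
    {"claw": -1, "dx": -1, "dy": -0.5, "dz": 0, "yaw": 0},
    {"claw": -1, "dx": -1, "dy": -0.5, "dz": 0, "yaw": 0},
    {"claw": -1, "dx": -1, "dy": -0.5, "dz": 0, "yaw": 0},
    {"claw": -1, "dx": -1, "dy": -0.5, "dz": 0, "yaw": 0},
    {"claw": -1, "dx": -1, "dy": -0.5, "dz": 0, "yaw": 0}
  ]
}}

```text
time_s: 0.78
ee_pos: [319.6, 423.6, 212.1]
ee_rot: [-179.7, 0.1, 154.6]
force: [-0.4, 1.1, -0.4]
gripper_width: 91.2
```

```bash
python3 - <<'E'
from h import *
import pickle
f=pickle.load(open('top0.pkl','rb'))
s=3.625
C=[(28,525),(172,553),(200,412),(63,388)]
P=[px2w(f,190+u/s,95+v/s,6) for u,v in C]
for p in P: print(p.round(1))
# refine nothing; centre
print(np.mean(P,0))
print('axis', np.degrees(np.arctan2(*( (P[3]+P[2]-P[0]-P[1])[:2][::-1]))))
print('bush',px2w(f,190+177/s,95+142/s,65),'knob',px2w(f,190+203/s,95+48/s,30))
E
```

```text
[413.1 218.6   6. ]
[390.6 100.6   6. ]
[508.   79.7   6. ]
[527.7 194.1   6. ]
[459.85140427 148.25899914   6.        ]
axis -11.065662126638756
bush [722.60775273  99.00729614  65.        ] knob [821.85946385  81.09975867  30.        ]
```

{"method": "drive_tool", "body": {
  "moves": [
    {"claw": -1, "dx": -1, "dy": -0.5, "dz": 0, "yaw": 0},
    {"claw": -1, "dx": -1, "dy": -0.5, "dz": 0, "yaw": 0},
    {"claw": -1, "dx": -1, "dy": -0.5, "dz": 0, "yaw": 0},
    {"claw": -1, "dx": -1, "dy": -0.5, "dz": 0, "yaw": 0},
    {"claw": -1, "dx": -1, "dy": -0.5, "dz": 0, "yaw": 0}
  ]
}}

```text
time_s: 1.4
ee_pos: [391.8, 325.7, 212.2]
ee_rot: [-179.5, 0.2, 154.4]
force: [0.5, 0.1, -0.0]
gripper_width: 91.6
```

{"method": "drive_tool", "body": {
  "moves": [
    {"claw": -1, "dx": -1, "dy": -0.5, "dz": 0, "yaw": 0},
    {"claw": -1, "dx": -1, "dy": -0.5, "dz": 0, "yaw": 0},
    {"claw": -1, "dx": -1, "dy": -0.5, "dz": 0, "yaw": 0},
    {"claw": -1, "dx": -1, "dy": -0.5, "dz": 0, "yaw": 0},
    {"claw": -1, "dx": -1, "dy": -0.5, "dz": 0, "yaw": 0}
  ]
}}

```text
time_s: 2.02
ee_pos: [462.0, 227.4, 212.6]
ee_rot: [-179.2, 0.2, 154.2]
force: [0.2, 0.3, -0.6]
gripper_width: 91.3
```

{"method": "drive_tool", "body": {
  "moves": [
    {"claw": -1, "dx": -1, "dy": -0.5, "dz": 0, "yaw": -0.6},
    {"claw": -1, "dx": -1, "dy": -0.5, "dz": 0, "yaw": -0.6},
    {"claw": -1, "dx": -1, "dy": -0.5, "dz": 0, "yaw": -0.4},
    {"claw": -1, "dx": -1, "dy": -0.5, "dz": 0, "yaw": 0},
    {"claw": -1, "dx": 0, "dy": 0, "dz": 0, "yaw": 0}
  ]
}}

```text
time_s: 2.65
ee_pos: [526.0, 154.8, 212.8]
ee_rot: [-179.0, -0.1, 168.1]
force: [0.4, 0.4, 0.3]
gripper_width: 91.0
```

```bash
python3 - <<'E'
from h import *
import pickle
f=get('wrist','w1.png');pickle.dump(dict(f),open('w1.pkl','wb'));s=telemetry.state();print(s['ee_pos'],s['ee_rot'],s['force'],s['time_s'])
E
```

```text
[525.23948172 155.23423319 212.75944061] [-1.78999037e+02 -1.07597505e-01  1.68136598e+02] [-0.06702342  0.29222823  0.52844362] 2.7
```

View pics/w1.png

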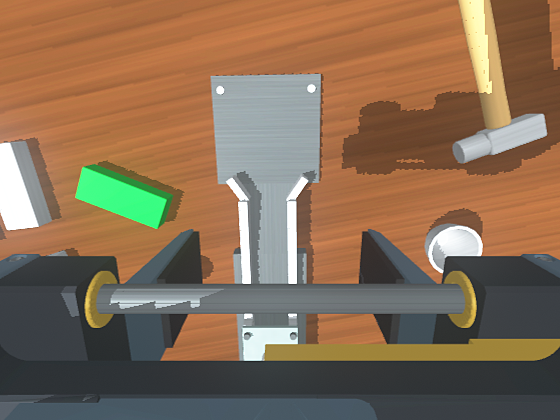

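```bash
python3 - <<'E'
from h import *
import pickle
f=pickle.load(open('w1.pkl','rb'));im=f['color']
cv2.imwrite('pics/w1c.png',cv2.resize(im[60:280,190:350],(436*800//600,600),interpolation=cv2.INTER_CUBIC) if 0 else cv2.resize(im[60:280,190:350],None,fx=2.7,fy=2.7,interpolation=cv2.INTER_CUBIC))
g=im.astype(int)
# rail tops: white
m=((g.min(2)>205)).astype(np.uint8)
n,l,s,ce=cv2.connectedComponentsWithStats(m)
for i in range(1,n):
    if s[i,4]>60: print(s[i],ce[i].round(1))
E
```

```text
[   0  143   39   87 2069] [ 13.5 193.1]
[286 177  22 107 950] [292.8 230.6]
[226 178  23  23 200] [236.3 189.2]
[238 202  13  82 727] [244.3 242.3]
[ 428  226   55   47 1271] [456.3 243.3]
[ 242  328   55   32 1071] [264.7 340.2]
```

View pics/w1c.png

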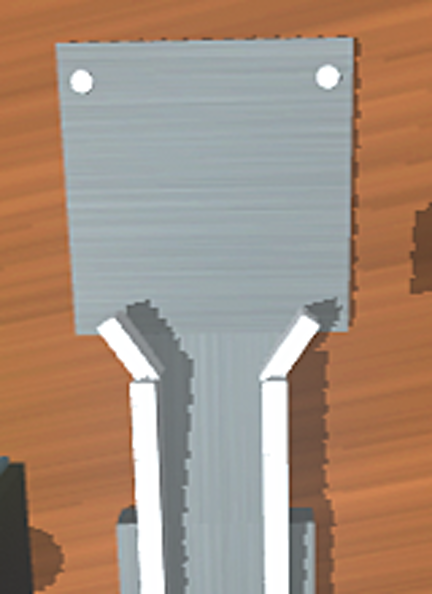

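```bash
python3 - <<'E'
from h import *
import pickle
f=pickle.load(open('w1.pkl','rb'));im=f['color'].astype(int)
C=[(211.1,75.9),(321.1,74.1),(318.9,183),(218.1,183.3)]
P=[px2w(f,u,v,6) for u,v in C]
for p in P: print(p.round(1))
c=np.mean(P,0);ax=(P[2]+P[3]-P[0]-P[1])[:2];print(c,np.degrees(np.arctan2(ax[1],ax[0])))
for i in range(4): print(np.linalg.norm(P[i]-P[(i+1)%4]).round(1))
m=im.min(2)>205
L=[];R=[]
for v in range(208,270,2):
    a=np.flatnonzero(m[v,235:262])+235;b=np.flatnonzero(m[v,280:312])+280
    if len(a)>5 and len(b)>5:
        L.append(px2w(f,a.max()+.5,v,34));R.append(px2w(f,b.min()-.5,v,34))
L=np.array(L);R=np.array(R);mid=(L+R)/2
for Q in(L,R,mid):
    k=np.polyfit(Q[:,0],Q[:,1],1);print(np.degrees(np.arctan(k[0])),np.polyval(k,[460,560,720]))
print(np.linalg.norm(L-R,axis=1).mean())
t=pickle.load(open('top0.pkl','rb'))
E
```

```text
[389.8 102.5   6. ]
[412.9 220.3   6. ]
[530.7 197.    6. ]
[506.8  79.4   6. ]
[460.04623269 149.82203023   6.        ] -11.16748861845641
120.0
120.1
120.0
119.3
-11.115684370184848 [126.46791314 106.82026355  75.38402421]
-10.28200194873652 [170.12749132 151.98685942 122.96184838]
-10.700321861405007 [148.33311104 129.43733307  99.20408832]
44.634302989622434
```

{"method": "drive_tool", "body": {
  "moves": [
    {"claw": -1, "dx": -0.15, "dy": -1, "dz": 0, "yaw": 0},
    {"claw": -1, "dx": -0.15, "dy": -1, "dz": 0, "yaw": 0},
    {"claw": -1, "dx": -0.15, "dy": -1, "dz": 0, "yaw": 0},
    {"claw": -1, "dx": -0.15, "dy": -1, "dz": 0, "yaw": 0},
    {"claw": -1, "dx": -0.15, "dy": -1, "dz": 0, "yaw": 0}
  ]
}}

```text
time_s: 3.32
ee_pos: [514.4, 49.2, 214.7]
ee_rot: [-178.8, -0.2, 168.4]
force: [-0.1, 1.5, 0.3]
gripper_width: 91.5
```

{"method": "drive_tool", "body": {
  "moves": [
    {"claw": -1, "dx": -0.15, "dy": -1, "dz": 0, "yaw": 0},
    {"claw": -1, "dx": -0.15, "dy": -1, "dz": 0, "yaw": 0},
    {"claw": -1, "dx": -0.15, "dy": -1, "dz": 0, "yaw": 0},
    {"claw": -1, "dx": -0.15, "dy": -1, "dz": 0, "yaw": 0},
    {"claw": -1, "dx": -0.15, "dy": -1, "dz": 0, "yaw": 0}
  ]
}}

```text
time_s: 3.95
ee_pos: [502.9, -57.8, 217.5]
ee_rot: [-178.7, -0.4, 168.6]
force: [0.9, 0.2, -0.0]
gripper_width: 91.1
```

{"method": "drive_tool", "body": {
  "moves": [
    {"claw": -1, "dx": -0.15, "dy": -1, "dz": 0, "yaw": 0},
    {"claw": -1, "dx": -0.15, "dy": -1, "dz": 0, "yaw": -0.5},
    {"claw": -1, "dx": -0.15, "dy": -1, "dz": 0, "yaw": -0.4},
    {"claw": -1, "dx": -0.15, "dy": -1, "dz": 0, "yaw": 0},
    {"claw": -1, "dx": 0, "dy": 0, "dz": 0, "yaw": 0}
  ]
}}

```text
time_s: 4.58
ee_pos: [496.8, -143.4, 220.1]
ee_rot: [-178.7, -0.7, 176.6]
force: [-0.3, -0.3, -0.6]
gripper_width: 91.3
```

```bash
python3 - <<'E'
from h import *
import pickle
f=get('wrist','w2.png');pickle.dump(dict(f),open('w2.pkl','wb'));s=telemetry.state();print(s['ee_pos'],s['ee_rot'],s['force'],s['time_s'])
E
```

```text
[ 496.7331073  -142.71935388  220.058016  ] [-178.68660534   -0.68934119  176.62023072] [-0.1338089   0.15064858  0.32179867] 4.625
```

View pics/w2.png

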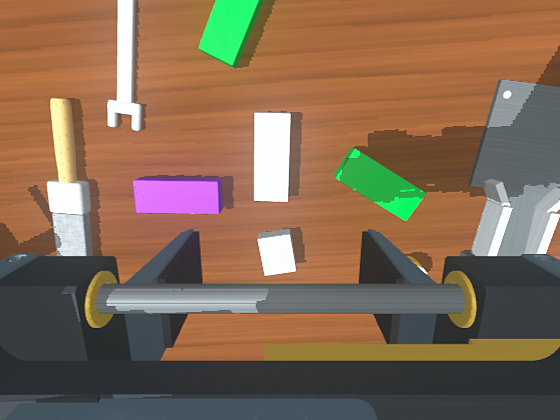

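```bash
python3 - <<'E'
from h import *
import pickle
f=pickle.load(open('w2.pkl','rb'));g=f['color'].astype(int)
m=((g.min(2)>195)).astype(np.uint8)
n,l,s,ce=cv2.connectedComponentsWithStats(m)
for i in range(1,n):
    if s[i,4]>400: print(s[i],ce[i].round(1))
i=l[157,272]
cn=max(cv2.findContours((l==i).astype(np.uint8),0,1)[0],key=cv2.contourArea)
W=np.array([px2w(f,p[0],p[1],24)[:2] for p in cn[:,0].astype(float)],np.float32)
r=cv2.minAreaRect(W);print(r)
i=l[257,272]
cn=max(cv2.findContours((l==i).astype(np.uint8),0,1)[0],key=cv2.contourArea)
print('offcut',cv2.minAreaRect(np.array([px2w(f,p[0],p[1],24)[:2] for p in cn[:,0].astype(float)],np.float32)))
E
```

```text
[ 107    0   33  131 2094] [123.9  67.3]
[ 254  113   37   89 3124] [271.2 156.2]
[  47  181   38   75 2096] [ 67.2 216.2]
[487 207  26  49 469] [499.6 231.2]
[ 258  234   38   42 1219] [276.6 254.6]
((459.7851867675781, -155.60098266601562), (39.54951477050781, 99.33271026611328), 85.41081237792969)
offcut ((577.77783203125, -157.03118896484375), (49.420799255371094, 39.90885925292969), 6.149357795715332)
```

{"method": "drive_tool", "body": {
  "moves": [
    {"claw": -0.4, "dx": 0.8, "dy": -0.25, "dz": 0.5, "yaw": 0.14},
    {"claw": -0.4, "dx": 0.8, "dy": -0.25, "dz": 1, "yaw": 0},
    {"claw": -0.4, "dx": 0, "dy": 0, "dz": 1, "yaw": 0},
    {"claw": -0.4, "dx": 0, "dy": 0, "dz": 1, "yaw": 0},
    {"claw": -0.4, "dx": 0, "dy": 0, "dz": 1, "yaw": 0}
  ]
}}

```text
time_s: 5.25
ee_pos: [460.4, -148.6, 130.3]
ee_rot: [-178.7, -0.5, 175.6]
force: [1.3, 0.7, 0.2]
gripper_width: 64.1
```

{"method": "drive_tool", "body": {
  "moves": [
    {"claw": -0.4, "dx": 0, "dy": 0, "dz": 1, "yaw": 0},
    {"claw": -0.4, "dx": 0, "dy": 0, "dz": 1, "yaw": 0},
    {"claw": -0.4, "dx": 0, "dy": 0, "dz": 0, "yaw": 0}
  ]
}}

```text
time_s: 5.62
ee_pos: [457.5, -146.2, 88.4]
ee_rot: [-178.8, -0.7, 175.8]
force: [0.5, 0.4, 0.7]
gripper_width: 63.7
```

{"method": "drive_tool", "body": {
  "moves": [
    {"claw": -0.4, "dx": -0.15, "dy": -0.5, "dz": 0.5, "yaw": 0.05},
    {"claw": -0.4, "dx": 0, "dy": 0, "dz": 1, "yaw": 0},
    {"claw": -0.4, "dx": 0, "dy": 0, "dz": 1, "yaw": 0},
    {"claw": -0.4, "dx": 0, "dy": 0, "dz": 0, "yaw": 0}
  ]
}}

```text
time_s: 6.12
ee_pos: [461.9, -159.3, 39.7]
ee_rot: [-178.7, -0.3, 175.4]
force: [0.5, 0.6, -0.8]
gripper_width: 63.8
```

{"method": "drive_tool", "body": {
  "moves": [
    {"claw": -0.4, "dx": 0.1, "dy": 0.12, "dz": 0.8, "yaw": 0},
    {"claw": -0.4, "dx": 0, "dy": 0, "dz": 0.8, "yaw": 0},
    {"claw": -0.4, "dx": 0, "dy": 0, "dz": 0, "yaw": 0}
  ]
}}

```text
time_s: 6.5
ee_pos: [462.9, -159.1, 10.0]
ee_rot: [-178.6, 0.1, 175.3]
force: [-1.0, 0.3, 0.6]
gripper_width: 63.7
```

{"method": "drive_tool", "body": {
  "moves": [
    {"claw": -0.4, "dx": 0.15, "dy": 0.18, "dz": 0.2, "yaw": 0},
    {"claw": -0.4, "dx": 0, "dy": 0, "dz": 0, "yaw": 0}
  ]
}}

```text
time_s: 6.75
ee_pos: [461.3, -155.7, 7.4]
ee_rot: [-178.6, 0.3, 175.3]
force: [-0.7, 0.4, 0.2]
gripper_width: 63.8
```

Centred. Close with a firm grip.

{"method": "drive_tool", "body": {
  "moves": [
    {"claw": 1, "dx": 0, "dy": 0, "dz": 0.1, "yaw": 0},
    {"claw": 1, "dx": 0, "dy": 0, "dz": 0, "yaw": 0},
    {"claw": 1, "dx": 0, "dy": 0, "dz": 0, "yaw": 0},
    {"claw": 1, "dx": 0, "dy": 0, "dz": 0, "yaw": 0}
  ],
  "grip_force": 40
}}

```text
time_s: 7.25
ee_pos: [462.0, -156.0, 6.3]
ee_rot: [-178.5, 0.4, 175.3]
force: [-0.6, -0.5, -0.7]
gripper_width: 40.0
```

{"method": "drive_tool", "body": {
  "moves": [
    {"claw": 1, "dx": 0, "dy": 0, "dz": -0.5, "yaw": 0},
    {"claw": 1, "dx": 0, "dy": 0, "dz": -1, "yaw": 0},
    {"claw": 1, "dx": 0, "dy": 0, "dz": -1, "yaw": 0},
    {"claw": 1, "dx": 0, "dy": 0.3, "dz": -1, "yaw": 0.3},
    {"claw": 1, "dx": 0, "dy": 0.8, "dz": -1, "yaw": 0.4}
  ]
}}

```text
time_s: 7.88
ee_pos: [457.9, -129.9, 94.0]
ee_rot: [-178.7, -0.4, 169.0]
force: [0.3, 0.1, -8.1]
gripper_width: 40.0
```

{"method": "drive_tool", "body": {
  "moves": [
    {"claw": 1, "dx": 0.18, "dy": 1, "dz": 0, "yaw": 0},
    {"claw": 1, "dx": 0.18, "dy": 1, "dz": 0, "yaw": 0},
    {"claw": 1, "dx": 0.18, "dy": 1, "dz": 0, "yaw": 0},
    {"claw": 1, "dx": 0.18, "dy": 1, "dz": 0, "yaw": 0},
    {"claw": 1, "dx": 0.18, "dy": 1, "dz": 0, "yaw": 0}
  ]
}}

```text
time_s: 8.5
ee_pos: [455.1, -24.9, 91.6]
ee_rot: [-178.7, -0.8, 168.9]
force: [1.4, 0.8, -8.0]
gripper_width: 39.9
```

{"method": "drive_tool", "body": {
  "moves": [
    {"claw": 1, "dx": 0.18, "dy": 1, "dz": 0, "yaw": 0},
    {"claw": 1, "dx": 0.18, "dy": 1, "dz": 0, "yaw": 0},
    {"claw": 1, "dx": 0.18, "dy": 1, "dz": 0, "yaw": 0},
    {"claw": 1, "dx": 0.18, "dy": 1, "dz": 0, "yaw": 0},
    {"claw": 1, "dx": 0, "dy": 0, "dz": 0, "yaw": 0}
  ]
}}

```text
time_s: 9.12
ee_pos: [450.6, 59.9, 87.6]
ee_rot: [-178.6, -1.4, 169.0]
force: [0.9, -0.0, -8.2]
gripper_width: 39.8
```

{"method": "drive_tool", "body": {
  "moves": [
    {"claw": 1, "dx": 0.05, "dy": 0.95, "dz": 0, "yaw": 0},
    {"claw": 1, "dx": 0.05, "dy": 0.95, "dz": 0, "yaw": 0},
    {"claw": 1, "dx": 0.05, "dy": 0.95, "dz": 0, "yaw": 0},
    {"claw": 1, "dx": 0.05, "dy": 0.95, "dz": 0, "yaw": 0},
    {"claw": 1, "dx": 0, "dy": 0.3, "dz": 0, "yaw": 0}
  ]
}}

```text
time_s: 9.75
ee_pos: [460.3, 141.3, 84.3]
ee_rot: [-178.3, -1.7, 168.9]
force: [1.0, 0.5, -8.2]
gripper_width: 39.9
```

{"method": "drive_tool", "body": {
  "moves": [
    {"claw": 1, "dx": 0, "dy": 0, "dz": 0, "yaw": 0}
  ]
}}

```text
time_s: 9.88
ee_pos: [460.2, 141.5, 84.1]
ee_rot: [-178.3, -1.7, 169.0]
force: [0.1, 0.4, -7.5]
gripper_width: 40.1
```

{"method": "drive_tool", "body": {
  "moves": [
    {"claw": 1, "dx": 0, "dy": 0.35, "dz": 0.5, "yaw": 0},
    {"claw": 1, "dx": 0, "dy": 0, "dz": 0.8, "yaw": 0},
    {"claw": 1, "dx": 0, "dy": 0, "dz": 0.8, "yaw": 0},
    {"claw": 1, "dx": 0, "dy": 0, "dz": 0, "yaw": 0}
  ]
}}

```text
time_s: 10.38
ee_pos: [459.7, 146.9, 39.3]
ee_rot: [-178.2, -1.7, 168.9]
force: [-0.2, -0.0, -7.2]
gripper_width: 40.3
```

{"method": "drive_tool", "body": {
  "moves": [
    {"claw": 1, "dx": -0.06, "dy": 0.1, "dz": 0.6, "yaw": 0},
    {"claw": 1, "dx": 0, "dy": 0, "dz": 0.3, "yaw": 0},
    {"claw": 1, "dx": 0, "dy": 0, "dz": 0, "yaw": 0}
  ]
}}

```text
time_s: 10.75
ee_pos: [461.6, 148.4, 20.6]
ee_rot: [-178.3, -1.6, 168.9]
force: [-0.5, 0.2, -7.8]
gripper_width: 39.6
```

```bash
python3 - <<'E'
from h import *
import pickle
f=get('wrist','w3.png');pickle.dump(dict(f),open('w3.pkl','wb'));s=telemetry.state();print(s['ee_pos'],s['ee_rot'],s['force'],s['time_s'])
E
```

```text
[461.77398702 148.44816703  20.85796525] [-178.29645386   -1.61346957  168.88492944] [ 0.50940958  0.50637989 -7.4571796 ] 10.8
```

View pics/w3.png

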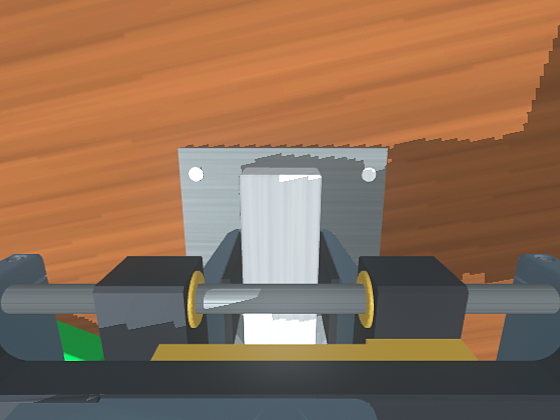

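The picture shows the gripped blank (columns 241–321) in line and centred over the infeed table (columns 180–387). I'll keep lowering gently.

{"method": "drive_tool", "body": {
  "moves": [
    {"claw": 1, "dx": 0, "dy": 0, "dz": 0.2, "yaw": 0},
    {"claw": 1, "dx": 0, "dy": 0, "dz": 0.1, "yaw": 0}
  ]
}}

```text
time_s: 11.05
ee_pos: [462.2, 148.5, 15.1]
ee_rot: [-178.3, -1.5, 168.9]
force: [-1.1, 0.2, -7.7]
gripper_width: 39.7
```

{"method": "drive_tool", "body": {
  "moves": [
    {"claw": 1, "dx": 0, "dy": 0, "dz": 0.1, "yaw": 0}
  ]
}}

```text
time_s: 11.18
ee_pos: [462.3, 148.5, 13.3]
ee_rot: [-178.4, -1.5, 168.9]
force: [-1.0, 0.8, -2.1]
gripper_width: 39.8
```

{"method": "drive_tool", "body": {
  "moves": [
    {"claw": 1, "dx": 0, "dy": 0, "dz": 0.04, "yaw": 0},
    {"claw": 0, "dx": 0, "dy": 0, "dz": 0, "yaw": 0},
    {"claw": -0.4, "dx": 0, "dy": 0, "dz": 0, "yaw": 0},
    {"claw": -0.4, "dx": 0, "dy": 0, "dz": 0, "yaw": 0},
    {"claw": -0.4, "dx": 0, "dy": 0, "dz": -0.5, "yaw": 0}
  ]
}}

```text
time_s: 11.8
ee_pos: [464.8, 149.3, 25.0]
ee_rot: [-178.5, -1.2, 168.9]
force: [-0.1, 0.9, -0.6]
gripper_width: 63.8
```

{"method": "drive_tool", "body": {
  "moves": [
    {"claw": -0.4, "dx": 0, "dy": 0, "dz": -1, "yaw": 0},
    {"claw": -0.4, "dx": 0, "dy": 0, "dz": -1, "yaw": 0},
    {"claw": -0.4, "dx": 0, "dy": 0, "dz": -1, "yaw": 0},
    {"claw": 1, "dx": 0, "dy": 0, "dz": -0.5, "yaw": 0}
  ]
}}

```text
time_s: 12.3
ee_pos: [467.3, 151.1, 99.5]
ee_rot: [-178.6, -1.1, 168.9]
force: [-0.3, 0.7, -0.9]
gripper_width: 56.3
```

```bash
python3 - <<'E'
from h import *
import pickle
f=get('wrist','w4.png');pickle.dump(dict(f),open('w4.pkl','wb'));s=telemetry.state();print(s['ee_pos'],s['ee_rot'],s['force'],s['time_s'])
E
```

```text
[467.91317861 151.31989984 100.29206415] [-178.60413869   -1.02831547  168.89608717] [1.27101196 0.26403326 0.95077   ] 12.35
```

View pics/w4.png

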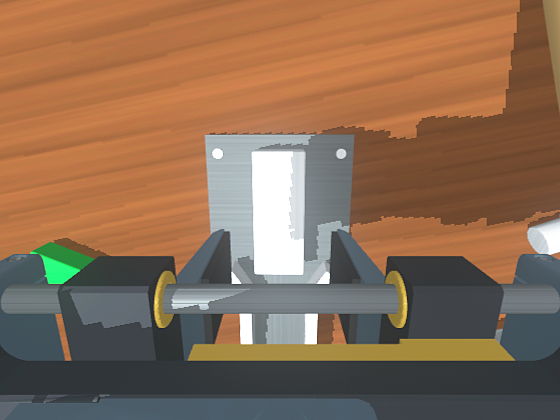

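The blank lies free on the infeed with its top face spanning (252,150) to (304,275), parallel to the rails.

```bash
cat >> h.py <<'E'
A=np.radians(-10.9);O=np.array([460.,149.3])
R2=np.array([[np.cos(A),-np.sin(A)],[np.sin(A),np.cos(A)]])
def tojig(p): return R2.T@(np.array(p)[:2]-O)
def fromjig(p): return O+R2@np.array(p)
E
python3 - <<'E'
from h import *
import pickle
f=pickle.load(open('w4.pkl','rb'))
for q in [(252.5,150.5),(305,150),(303,275),(256.5,274)]: print(tojig(px2w(f,*q,30)).round(1))
print('tcp',tojig(telemetry.state()['ee_pos']))
print(fromjig((-90,0)),fromjig((-50,0)))
E
```

```text
[-49.3 -18.9]
[-49.6  20. ]
[51.1 20. ]
[ 50.6 -18. ]
tcp [7.38846082 3.47980426]
[371.62371586 166.31858987] [410.90206437 158.75477215]
```

{"method": "drive_tool", "body": {
  "moves": [
    {"claw": 1, "dx": 1, "dy": -0.1, "dz": 0, "yaw": 0},
    {"claw": 1, "dx": 1, "dy": -0.1, "dz": 0, "yaw": 0},
    {"claw": 1, "dx": 1, "dy": 0, "dz": 0, "yaw": 0},
    {"claw": 1, "dx": 1, "dy": 0, "dz": 0, "yaw": 0},
    {"claw": 1, "dx": 0.9, "dy": 0, "dz": 0, "yaw": 0}
  ]
}}

```text
time_s: 12.98
ee_pos: [360.5, 165.1, 99.4]
ee_rot: [-178.3, -1.5, 168.8]
force: [0.0, -0.1, 0.6]
gripper_width: 2.5
```

{"method": "drive_tool", "body": {
  "moves": [
    {"claw": 1, "dx": 0, "dy": 0, "dz": 1, "yaw": 0},
    {"claw": 1, "dx": 0, "dy": 0, "dz": 1, "yaw": 0},
    {"claw": 1, "dx": 0, "dy": 0, "dz": 0.5, "yaw": 0},
    {"claw": 1, "dx": 0, "dy": 0, "dz": 0, "yaw": 0}
  ]
}}

```text
time_s: 13.48
ee_pos: [353.1, 163.6, 47.6]
ee_rot: [-178.2, -1.7, 168.9]
force: [-1.0, -0.0, 0.9]
gripper_width: 0.4
```

```bash
python3 - <<'E'
from h import *
s=telemetry.state()
print('tcp',tojig(s['ee_pos']),s['ee_pos'],s['ee_rot'],s['gripper_width'],s['force'])
E
```

```text
tcp [-107.65430017   -6.19019981] [353.11738341 163.57841694  47.64587734] [-178.22695761   -1.71355667  168.92835867] 0.433175165065069 [-1.01490972 -0.03828328  0.85258464]
```

{"method": "drive_tool", "body": {
  "moves": [
    {"claw": 1, "dx": -0.2, "dy": 0.3, "dz": 0.7, "yaw": 0},
    {"claw": 1, "dx": -0.2, "dy": 0, "dz": 0.7, "yaw": 0},
    {"claw": 1, "dx": -0.2, "dy": 0, "dz": 0, "yaw": 0}
  ]
}}

```text
time_s: 13.85
ee_pos: [366.9, 167.7, 18.3]
ee_rot: [-178.3, -1.6, 168.9]
force: [-0.5, 0.2, 0.0]
gripper_width: 0.4
```

```bash
cat > s.py <<'E'
from h import *
s=telemetry.state();p=s['ee_pos'];R=s['ee_rot']
f=np.append(R2.T@s['force'][:2],s['force'][2])
print('jig',tojig(p).round(1),'z',p[2].round(1),'rot',R.round(1),'fjig',f.round(1),'t',s['time_s'])
E
python3 s.py
```

```text
jig [-94.9   0.5] z 18.3 rot [-178.3   -1.6  168.9] fjig [-0.5  0.1  0. ] t 13.85
```

{"method": "drive_tool", "body": {
  "moves": [
    {"claw": 1, "dx": -0.5, "dy": 0, "dz": 0, "yaw": 0},
    {"claw": 1, "dx": -0.4, "dy": 0, "dz": 0, "yaw": 0},
    {"claw": 1, "dx": -0.2, "dy": 0, "dz": 0, "yaw": 0},
    {"claw": 1, "dx": -0.2, "dy": 0, "dz": 0, "yaw": 0},
    {"claw": 1, "dx": -0.2, "dy": 0, "dz": 0, "yaw": 0}
  ]
}}

```text
time_s: 14.48
ee_pos: [399.3, 162.0, 18.4]
ee_rot: [-178.4, -1.5, 168.9]
force: [-2.1, 0.2, 1.3]
gripper_width: 0.4
```

```bash
python3 s.py
```

```text
jig [-62.   1.] z 18.4 rot [-178.4   -1.5  168.9] fjig [-2.1 -0.2  1.3] t 14.475
```

{"method": "drive_tool", "body": {
  "moves": [
    {"claw": 1, "dx": -0.3, "dy": -0.02, "dz": 0, "yaw": 0},
    {"claw": 1, "dx": -0.3, "dy": 0, "dz": 0, "yaw": 0},
    {"claw": 1, "dx": -0.3, "dy": 0, "dz": 0, "yaw": 0},
    {"claw": 1, "dx": -0.3, "dy": 0, "dz": 0, "yaw": 0},
    {"claw": 1, "dx": -0.3, "dy": 0, "dz": 0, "yaw": 0}
  ]
}}

```text
time_s: 15.1
ee_pos: [428.5, 155.0, 17.2]
ee_rot: [-178.3, -1.7, 168.9]
force: [-2.5, 0.9, 1.3]
gripper_width: 0.4
```

```bash
python3 s.py
```

```text
jig [-32.   -0.3] z 17.2 rot [-178.3   -1.7  168.9] fjig [-2.6  0.4  1.3] t 15.1
```

{"method": "drive_tool", "body": {
  "moves": [
    {"claw": 1, "dx": -0.3, "dy": 0, "dz": -0.02, "yaw": 0},
    {"claw": 1, "dx": -0.3, "dy": 0, "dz": -0.02, "yaw": 0},
    {"claw": 1, "dx": -0.3, "dy": 0, "dz": -0.02, "yaw": 0},
    {"claw": 1, "dx": -0.3, "dy": 0, "dz": -0.02, "yaw": 0},
    {"claw": 1, "dx": -0.3, "dy": 0, "dz": -0.02, "yaw": 0}
  ]
}}

```text
time_s: 15.72
ee_pos: [459.9, 148.7, 17.8]
ee_rot: [-178.3, -1.8, 168.9]
force: [-2.0, 0.5, -0.2]
gripper_width: 0.4
```

```bash
python3 s.py
```

```text
jig [-0.  -0.6] z 17.8 rot [-178.3   -1.8  168.9] fjig [-2.1  0.1 -0.2] t 15.725
```

{"method": "drive_tool", "body": {
  "moves": [
    {"claw": 1, "dx": -0.3, "dy": 0, "dz": -0.03, "yaw": 0},
    {"claw": 1, "dx": -0.3, "dy": 0, "dz": -0.03, "yaw": 0},
    {"claw": 1, "dx": -0.3, "dy": 0, "dz": -0.03, "yaw": 0},
    {"claw": 1, "dx": -0.3, "dy": 0, "dz": -0.03, "yaw": 0},
    {"claw": 1, "dx": -0.3, "dy": 0, "dz": -0.03, "yaw": 0}
  ]
}}

```text
time_s: 16.35
ee_pos: [491.4, 142.5, 20.0]
ee_rot: [-178.3, -1.8, 168.9]
force: [-1.9, 0.6, 0.3]
gripper_width: 0.6
```

```bash
python3 s.py
```

```text
jig [32.1 -0.7] z 20.0 rot [-178.3   -1.8  168.9] fjig [-2.   0.3  0.3] t 16.35
```

{"method": "drive_tool", "body": {
  "moves": [
    {"claw": 1, "dx": -0.3, "dy": 0.01, "dz": -0.05, "yaw": 0},
    {"claw": 1, "dx": -0.3, "dy": 0, "dz": -0.05, "yaw": 0},
    {"claw": 1, "dx": -0.3, "dy": 0, "dz": -0.06, "yaw": 0},
    {"claw": 1, "dx": -0.3, "dy": 0, "dz": -0.06, "yaw": 0},
    {"claw": 1, "dx": -0.3, "dy": 0, "dz": -0.06, "yaw": 0}
  ]
}}

```text
time_s: 16.98
ee_pos: [522.6, 136.6, 24.7]
ee_rot: [-178.2, -1.8, 168.9]
force: [-2.0, 0.5, -1.0]
gripper_width: 0.2
```

```bash
python3 s.py
```

```text
jig [63.8 -0.7] z 24.7 rot [-178.2   -1.8  168.9] fjig [-2.1  0.1 -1. ] t 16.975
```

{"method": "drive_tool", "body": {
  "moves": [
    {"claw": 1, "dx": -0.25, "dy": 0.01, "dz": -0.04, "yaw": 0},
    {"claw": 1, "dx": -0.25, "dy": 0, "dz": -0.04, "yaw": 0},
    {"claw": 1, "dx": -0.25, "dy": 0, "dz": -0.04, "yaw": 0},
    {"claw": 1, "dx": -0.25, "dy": 0, "dz": -0.04, "yaw": 0},
    {"claw": 1, "dx": -0.25, "dy": 0, "dz": -0.04, "yaw": 0}
  ]
}}

```text
time_s: 17.6
ee_pos: [550.0, 131.8, 28.7]
ee_rot: [-178.3, -1.7, 168.9]
force: [-1.2, 1.0, -1.0]
gripper_width: 0.5
```

```bash
python3 s.py
```

```text
jig [91.7 -0.2] z 28.7 rot [-178.3   -1.7  168.9] fjig [-1.4  0.7 -1. ] t 17.6
```

{"method": "drive_tool", "body": {
  "moves": [
    {"claw": 1, "dx": -0.25, "dy": 0, "dz": -0.02, "yaw": 0},
    {"claw": 1, "dx": -0.25, "dy": 0, "dz": -0.02, "yaw": 0},
    {"claw": 1, "dx": -0.25, "dy": 0, "dz": -0.02, "yaw": 0},
    {"claw": 1, "dx": -0.25, "dy": 0, "dz": -0.02, "yaw": 0},
    {"claw": 1, "dx": -0.15, "dy": 0, "dz": -0.02, "yaw": 0}
  ]
}}

```text
time_s: 18.23
ee_pos: [574.8, 127.0, 29.9]
ee_rot: [-178.3, -1.7, 168.9]
force: [-0.7, -0.4, -0.4]
gripper_width: 0.5
```

```bash
python3 s.py; python3 - <<'E'
from h import *
import pickle
for n in('top','scene'):
    f=get(n);pickle.dump(dict(f),open(n+'5.pkl','wb'))
    if n=='top': im=f['color'][90:250,180:300]
    else: im=f['color'][160:300,280:430]
    cv2.imwrite('pics/%s5.png'%n,cv2.resize(im,None,fx=3.7,fy=3.7,interpolation=cv2.INTER_CUBIC))
get('wrist','w5.png')
E
```

```text
jig [117.   -0.2] z 29.9 rot [-178.3   -1.7  168.9] fjig [-0.6 -0.5 -0.4] t 18.225
```

View pics/scene5.png

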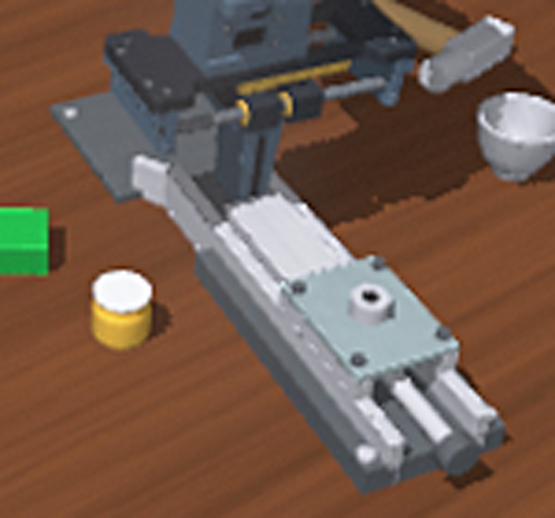

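View pics/w5.png

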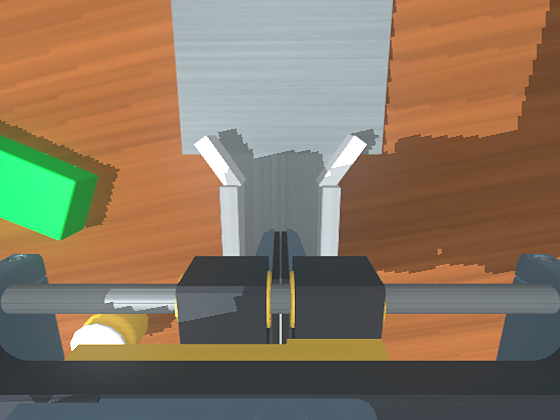

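The blank is level on the deck with its nose under the bush plate, and the fingers are clear of the rails. I'll creep from here.

{"method": "drive_tool", "body": {
  "moves": [
    {"claw": 1, "dx": -0.15, "dy": 0, "dz": -0.01, "yaw": 0},
    {"claw": 1, "dx": -0.15, "dy": 0, "dz": -0.01, "yaw": 0},
    {"claw": 1, "dx": -0.15, "dy": 0, "dz": -0.01, "yaw": 0},
    {"claw": 1, "dx": -0.15, "dy": 0, "dz": -0.01, "yaw": 0},
    {"claw": 1, "dx": -0.15, "dy": 0, "dz": -0.01, "yaw": 0}
  ]
}}

```text
time_s: 19.0
ee_pos: [589.6, 124.1, 30.4]
ee_rot: [-178.3, -1.7, 168.9]
force: [-1.1, 0.3, -0.3]
gripper_width: 0.4
```

```bash
python3 s.py
```

```text
jig [132.   -0.3] z 30.4 rot [-178.3   -1.7  168.9] fjig [-1.2  0.1 -0.3] t 19.0
```

{"method": "drive_tool", "body": {
  "moves": [
    {"claw": 1, "dx": -0.08, "dy": 0, "dz": -0.01, "yaw": 0},
    {"claw": 1, "dx": -0.08, "dy": 0, "dz": 0, "yaw": 0},
    {"claw": 1, "dx": -0.08, "dy": 0, "dz": 0, "yaw": 0}
  ]
}}

```text
time_s: 19.38
ee_pos: [594.7, 123.1, 30.6]
ee_rot: [-178.3, -1.7, 168.9]
force: [-2.0, -0.2, 0.2]
gripper_width: 0.4
```

```bash
python3 s.py
```

```text
jig [137.3  -0.3] z 30.6 rot [-178.3   -1.7  168.9] fjig [-2.  -0.6  0.2] t 19.375
```

{"method": "drive_tool", "body": {
  "moves": [
    {"claw": 1, "dx": -0.05, "dy": 0, "dz": 0, "yaw": 0},
    {"claw": 1, "dx": -0.05, "dy": 0, "dz": 0, "yaw": 0},
    {"claw": 1, "dx": -0.05, "dy": 0, "dz": 0, "yaw": 0},
    {"claw": 1, "dx": -0.05, "dy": 0, "dz": 0, "yaw": 0}
  ]
}}

```text
time_s: 19.88
ee_pos: [598.9, 122.3, 30.6]
ee_rot: [-178.3, -1.7, 168.9]
force: [-1.5, -0.3, 1.1]
gripper_width: 0.5
```

{"method": "drive_tool", "body": {
  "moves": [
    {"claw": 1, "dx": -0.05, "dy": 0, "dz": 0, "yaw": 0},
    {"claw": 1, "dx": -0.05, "dy": 0, "dz": 0, "yaw": 0},
    {"claw": 1, "dx": -0.05, "dy": 0, "dz": 0, "yaw": 0},
    {"claw": 1, "dx": -0.05, "dy": 0, "dz": 0, "yaw": 0}
  ]
}}

```text
time_s: 20.38
ee_pos: [603.1, 121.5, 30.6]
ee_rot: [-178.3, -1.7, 168.9]
force: [-1.8, 1.0, -0.2]
gripper_width: 0.2
```

```bash
python3 s.py
```

```text
jig [145.8  -0.3] z 30.6 rot [-178.3   -1.7  168.9] fjig [-1.9  0.7 -0.2] t 20.375
```

{"method": "drive_tool", "body": {
  "moves": [
    {"claw": 1, "dx": -0.05, "dy": 0, "dz": 0, "yaw": 0},
    {"claw": 1, "dx": -0.05, "dy": 0, "dz": 0, "yaw": 0},
    {"claw": 1, "dx": -0.05, "dy": 0, "dz": 0, "yaw": 0},
    {"claw": 1, "dx": -0.05, "dy": 0, "dz": 0, "yaw": 0}
  ]
}}

```text
time_s: 20.88
ee_pos: [607.4, 120.7, 30.5]
ee_rot: [-178.3, -1.7, 168.9]
force: [-1.7, 0.5, 0.9]
gripper_width: 0.4
```

{"method": "drive_tool", "body": {
  "moves": [
    {"claw": 1, "dx": -0.05, "dy": 0, "dz": 0, "yaw": 0},
    {"claw": 1, "dx": -0.05, "dy": 0, "dz": 0, "yaw": 0},
    {"claw": 1, "dx": -0.05, "dy": 0, "dz": 0, "yaw": 0}
  ]
}}

```text
time_s: 21.25
ee_pos: [610.6, 120.1, 30.6]
ee_rot: [-178.3, -1.7, 168.9]
force: [-1.0, 0.3, 0.9]
gripper_width: 0.5
```

{"method": "drive_tool", "body": {
  "moves": [
    {"claw": 1, "dx": -0.05, "dy": 0, "dz": 0, "yaw": 0},
    {"claw": 1, "dx": -0.05, "dy": 0, "dz": 0, "yaw": 0}
  ]
}}

```text
time_s: 21.5
ee_pos: [612.7, 119.7, 30.5]
ee_rot: [-178.3, -1.7, 168.9]
force: [-1.8, 0.9, 1.0]
gripper_width: 0.3
```

```bash
python3 s.py
```

```text
jig [155.5  -0.2] z 30.5 rot [-178.3   -1.7  168.9] fjig [-2.   0.5  1. ] t 21.5
```

{"method": "drive_tool", "body": {
  "moves": [
    {"claw": 1, "dx": -0.04, "dy": 0, "dz": 0, "yaw": 0},
    {"claw": 1, "dx": -0.04, "dy": 0, "dz": 0, "yaw": 0}
  ]
}}

```text
time_s: 21.75
ee_pos: [613.8, 119.4, 30.4]
ee_rot: [-178.3, -1.8, 168.9]
force: [-3.1, 0.6, 1.5]
gripper_width: 0.4
```

{"method": "drive_tool", "body": {
  "moves": [
    {"claw": 1, "dx": -0.04, "dy": 0, "dz": 0, "yaw": 0},
    {"claw": 1, "dx": -0.04, "dy": 0, "dz": 0, "yaw": 0}
  ]
}}

```text
time_s: 22.0
ee_pos: [613.7, 119.3, 30.1]
ee_rot: [-178.3, -2.0, 168.9]
force: [-4.1, 1.2, 1.4]
gripper_width: 0.4
```

{"method": "drive_tool", "body": {
  "moves": [
    {"claw": 1, "dx": -0.06, "dy": 0, "dz": 0, "yaw": 0}
  ]
}}

```text
time_s: 22.12
ee_pos: [613.7, 119.2, 30.0]
ee_rot: [-178.2, -2.2, 168.8]
force: [-5.0, 1.8, 2.9]
gripper_width: 0.5
```

{"method": "drive_tool", "body": {
  "moves": [
    {"claw": 1, "dx": -0.06, "dy": 0, "dz": 0, "yaw": 0}
  ]
}}

```text
time_s: 22.25
ee_pos: [613.7, 119.1, 29.8]
ee_rot: [-178.2, -2.3, 168.8]
force: [-5.9, 1.3, 3.0]
gripper_width: 0.1
```

```bash
python3 s.py
```

```text
jig [156.6  -0.6] z 29.8 rot [-178.2   -2.3  168.8] fjig [-6.   0.1  3. ] t 22.25
```

{"method": "drive_tool", "body": {
  "moves": [
    {"claw": 1, "dx": -0.08, "dy": 0, "dz": -0.02, "yaw": 0}
  ]
}}

```text
time_s: 22.38
ee_pos: [613.6, 119.0, 29.8]
ee_rot: [-178.2, -2.5, 168.8]
force: [-5.9, 1.9, 2.4]
gripper_width: 0.7
```

{"method": "drive_tool", "body": {
  "moves": [
    {"claw": 1, "dx": -0.09, "dy": 0, "dz": -0.02, "yaw": 0}
  ]
}}

```text
time_s: 22.5
ee_pos: [613.6, 118.9, 29.9]
ee_rot: [-178.1, -2.8, 168.8]
force: [-7.4, 1.9, 3.3]
gripper_width: 0.5
```

```bash
python3 s.py
```

```text
jig [156.5  -0.8] z 29.9 rot [-178.1   -2.8  168.8] fjig [-7.6  0.5  3.3] t 22.5
```

{"method": "drive_tool", "body": {
  "moves": [
    {"claw": 1, "dx": -0.12, "dy": 0.01, "dz": -0.05, "yaw": 0}
  ]
}}

```text
time_s: 22.62
ee_pos: [613.5, 118.9, 30.0]
ee_rot: [-178.1, -3.1, 168.8]
force: [-8.1, 2.1, 1.1]
gripper_width: 0.6
```

```bash
python3 s.py
```

```text
jig [156.5  -0.8] z 30.0 rot [-178.1   -3.1  168.8] fjig [-8.3  0.5  1.1] t 22.625
```

{"method": "drive_tool", "body": {
  "moves": [
    {"claw": 1, "dx": -0.15, "dy": 0.01, "dz": -0.04, "yaw": 0}
  ]
}}

```text
time_s: 22.75
ee_pos: [613.5, 118.9, 30.1]
ee_rot: [-178.0, -3.5, 168.8]
force: [-9.7, 2.9, 4.1]
gripper_width: 0.9
```

```bash
python3 s.py
```

```text
jig [156.4  -0.8] z 30.1 rot [-178.    -3.5  168.8] fjig [-10.1   1.    4.1] t 22.75
```

{"method": "drive_tool", "body": {
  "moves": [
    {"claw": 1, "dx": -0.15, "dy": 0.01, "dz": -0.04, "yaw": 0}
  ]
}}

```text
time_s: 22.88
ee_pos: [613.4, 118.9, 30.2]
ee_rot: [-177.9, -3.9, 168.7]
force: [-8.3, 3.4, 3.2]
gripper_width: 0.8
```

```bash
python3 s.py
```

```text
jig [156.4  -0.8] z 30.2 rot [-177.9   -3.9  168.7] fjig [-8.8  1.8  3.2] t 22.875
```

{"method": "drive_tool", "body": {
  "moves": [
    {"claw": 1, "dx": -0.16, "dy": 0.01, "dz": -0.04, "yaw": 0},
    {"claw": 1, "dx": -0.16, "dy": 0.01, "dz": -0.04, "yaw": 0}
  ]
}}

```text
time_s: 23.12
ee_pos: [613.3, 118.9, 30.5]
ee_rot: [-177.8, -4.7, 168.7]
force: [-9.7, 2.2, 3.3]
gripper_width: 0.4
```

```bash
python3 s.py
```

```text
jig [156.2  -0.8] z 30.5 rot [-177.8   -4.7  168.7] fjig [-9.9  0.3  3.3] t 23.125
```

{"method": "drive_tool", "body": {
  "moves": [
    {"claw": 1, "dx": -0.16, "dy": 0.01, "dz": -0.04, "yaw": 0},
    {"claw": 1, "dx": -0.16, "dy": 0.01, "dz": -0.04, "yaw": 0}
  ]
}}

```text
time_s: 23.38
ee_pos: [613.1, 118.9, 30.7]
ee_rot: [-177.7, -5.6, 168.6]
force: [-9.6, 3.2, 4.4]
gripper_width: 0.4
```

```bash
python3 s.py
```

```text
jig [156.1  -0.9] z 30.7 rot [-177.7   -5.6  168.6] fjig [-10.    1.3   4.4] t 23.375
```

{"method": "drive_tool", "body": {
  "moves": [
    {"claw": 1, "dx": 0.1, "dy": 0, "dz": 0, "yaw": 0},
    {"claw": 1, "dx": 0.3, "dy": 0, "dz": 0, "yaw": 0},
    {"claw": 1, "dx": 0.6, "dy": 0, "dz": -0.1, "yaw": 0},
    {"claw": 1, "dx": 0.6, "dy": 0, "dz": -0.2, "yaw": 0}
  ]
}}

```text
time_s: 23.88
ee_pos: [584.6, 125.1, 39.9]
ee_rot: [-177.7, -5.2, 168.6]
force: [0.1, -0.1, 0.2]
gripper_width: 0.4
```

```bash
python3 s.py
```

```text
jig [127.   -0.2] z 39.9 rot [-177.7   -5.2  168.6] fjig [ 0.1 -0.1  0.2] t 23.875
```

Rise and back away for a clear look.

{"method": "drive_tool", "body": {
  "moves": [
    {"claw": 1, "dx": 0.2, "dy": 0, "dz": -1, "yaw": 0},
    {"claw": 1, "dx": 0.2, "dy": 0, "dz": -1, "yaw": 0},
    {"claw": 1, "dx": 0, "dy": 0, "dz": -1, "yaw": 0},
    {"claw": 1, "dx": 0, "dy": 0, "dz": -1, "yaw": 0},
    {"claw": 1, "dx": 0, "dy": 0, "dz": -1, "yaw": 0}
  ]
}}

```text
time_s: 24.5
ee_pos: [582.1, 129.5, 144.4]
ee_rot: [-177.7, -5.2, 168.7]
force: [-0.6, 0.1, -1.2]
gripper_width: 0.4
```

{"method": "drive_tool", "body": {
  "moves": [
    {"claw": 1, "dx": 0, "dy": 0, "dz": -1, "yaw": 0},
    {"claw": 1, "dx": -1, "dy": 0, "dz": 0, "yaw": 0},
    {"claw": 1, "dx": -1, "dy": 0, "dz": 0, "yaw": 0},
    {"claw": 1, "dx": -1, "dy": 0, "dz": 0, "yaw": 0},
    {"claw": 1, "dx": -1, "dy": 0, "dz": 0, "yaw": 0}
  ]
}}

```text
time_s: 25.12
ee_pos: [662.2, 115.6, 164.2]
ee_rot: [-177.9, -4.6, 168.9]
force: [0.3, -0.6, 0.9]
gripper_width: 0.1
```

{"method": "drive_tool", "body": {
  "moves": [
    {"claw": 1, "dx": -1, "dy": 0, "dz": 0, "yaw": 0},
    {"claw": 1, "dx": -1, "dy": 0, "dz": 0, "yaw": 0},
    {"claw": 1, "dx": -1, "dy": 0, "dz": 0, "yaw": 0},
    {"claw": 1, "dx": -0.5, "dy": 0, "dz": 0, "yaw": 0},
    {"claw": 1, "dx": 0, "dy": 0, "dz": 0, "yaw": 0}
  ]
}}

```text
time_s: 25.75
ee_pos: [731.4, 102.3, 160.0]
ee_rot: [-177.9, -4.5, 168.9]
force: [-0.3, 0.9, 0.1]
gripper_width: 0.5
```

```bash
python3 s.py;python3 - <<'E'
from h import *
import pickle
for n in('top','scene','wrist'):
    f=get(n,n+'6.png');pickle.dump(dict(f),open(n+'6.pkl','wb'))
im=cv2.imread('pics/scene6.png')[160:300,280:430];a=cv2.imread('pics/scene0.png')[160:300,280:430]
cv2.imwrite('pics/cmp6.png',cv2.resize(np.hstack([a,im]),None,fx=2.6,fy=2.6,interpolation=cv2.INTER_CUBIC))
E
```

```text
jig [275.4   5.1] z 160.0 rot [-177.9   -4.5  168.9] fjig [-0.5  0.8  0.1] t 25.75
```

View pics/wrist6.png

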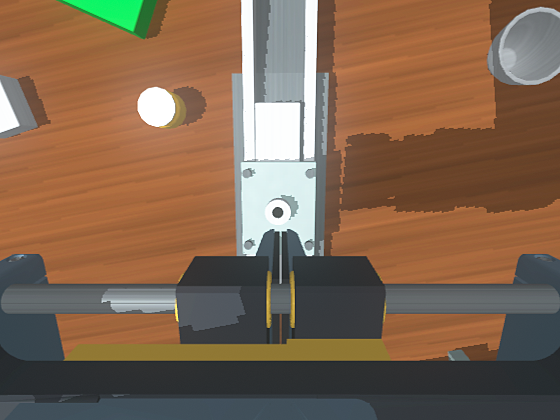

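View pics/cmp6.png

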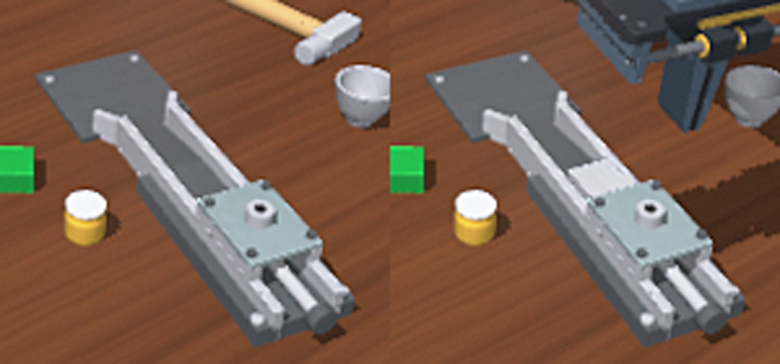

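View pics/top6.png

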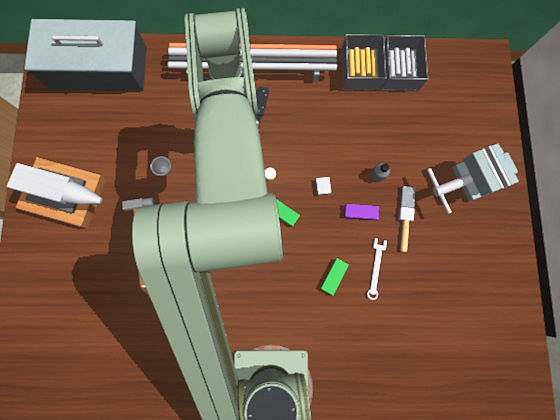

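Wrist view: the tail of the blank (columns 255–300, row 102) sits square between the rails and goes under the plate. In the scene view the stop knob at right looks unchanged from the start. I'll put numbers on both.

```bash
python3 - <<'E'
from h import *
import pickle
f=pickle.load(open('wrist6.pkl','rb'));g=f['color'].astype(int)
for q in [(255.5,102.5),(300,102.5),(255.5,159),(299.5,159)]: print(tojig(px2w(f,*q,42)).round(1))
a=pickle.load(open('scene0.pkl','rb'))['color'];b=pickle.load(open('scene6.pkl','rb'))['color']
c0=a[265:300,385:425].astype(np.float32).mean(2);c1=b[265:300,385:425].astype(np.float32).mean(2)
print('knob shift px',cv2.phaseCorrelate(c0,c1),abs(c0-c1).max())
E
```

```text
[174.  -20.6]
[174.2  18.3]
[223.  -21.4]
[222.9  18.4]
knob shift px ((-0.010562972566525275, -0.002325229803730622), 1.0019820138812066) 5.0
```

```bash
python3 -c "
from h import *
print(job.job_done())"
```

```text
the job is handed in; nothing more can be done
None
```

The blank is resting against the length stop and the job is handed in at about 26 s of the 72 s allowed. No verdict was reported.

**What I did:** I gripped the blank, laid it centred and lengthwise on the infeed table and let go. With the fingers closed I pushed its tail up the ramp and along the deck, which took about 2 N. The push met the stop at jig x of about 274 mm. I built the force up to about 10 N, held it there for about 0.6 s (readings 9–10 N), then backed straight off and lifted clear.

**Last checks:**
- **Stop:** the knob's image shift against the first picture is about 0.01 pixel, and the fingers did not advance while pressing, so the stop has not moved.
- **Blank:** it lies square between the rails (tail corners at jig x 174.0 and 174.2 mm), with its lead end at about 274 mm. It sits about 1 mm towards one rail.
- **Other items:** the items visible in the last top and scene views look undisturbed; part of the hammer was hidden by the arm, and I did not measure any of them. The force on the tool read near zero afterwards.

**Disagreements:** the rough first estimate of the stop position from the top view was 277 mm, about 3 mm more than the measured 274 mm, which is about one top-view pixel. The tool tilted from about 2 to 5.6 degrees while pressing, and that added 3–4 N of vertical rubbing at the tail. I could not see the contact under the plate itself; that the blank is seated is inferred from force and position.

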